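Heft three look-alike candlesticks and lock each into its slot of the transit tray

TASK

These three brass candlesticks look alike but one is hollow, one is cement-weighted and one is solid: lift each a little to feel its weight, then stand it in the transit tray and slide it foot-first under the slotted board, past the sprung balls, until it is fully home - seen from the robot, the hollow one in the left slot, the weighted one in the middle, the solid one in the right. Keep them upright, push gently without ramming them against the board, and leave the carton, the glue bottle and the tumbler where they are.

Things in the scene. Friction and masses are not known exactly. Their poses are not given: they have to be found in the camera images.
- tray: plywood transit tray fixed to the table, 190 deep (x) by 262 mm wide (y), 57 mm high. Origin: centre of underside; x points from the open front, nearest the robot, to the back (the way candlesticks slide home), y to the left seen from the robot. Three lanes 74 mm wide at y = +84 (left), 0, -84 mm, parted by ribs. A fixed slotted hold-down board covers the back half, x from -5 to 90 mm
- board: the tray's fixed plywood hold-down board, 95 x 262 x 12 mm, underside 45 mm above the table: the foot passes under it with 4 mm to spare. Three slots open to the front, 23 mm wide (1.5 mm to spare each side of the stem), mouth chamfered from 35 mm over the first 6 mm; they end at tray x = 60 mm, where the stem stops. Origin: centre of underside, at x = 42.5, z = 45 mm of the tray, same axes
- mouth_hollow (a point): middle of the left slot's mouth, at the front edge and top of the hold-down board (tray x = -5 mm, 57 mm above the table)
- mouth_weighted (a point): middle of the middle slot's mouth, at the front edge and top of the hold-down board (tray x = -5 mm, 57 mm above the table)
- mouth_solid (a point): middle of the right slot's mouth, at the front edge and top of the hold-down board (tray x = -5 mm, 57 mm above the table)
- home_hollow (a point): point on the felt in the left slot, which is for the hollow candlestick: where the centre of its foot's underside lies when fully home. At x = 50, y = +84, z = 15 mm in the tray's frame, same axes as the tray
- home_weighted (a point): point on the felt in the middle slot, which is for the weighted candlestick: where the centre of its foot's underside lies when fully home. At x = 50, y = 0, z = 15 mm in the tray's frame, same axes as the tray
- home_solid (a point): point on the felt in the right slot, which is for the solid candlestick: where the centre of its foot's underside lies when fully home. At x = 50, y = -84, z = 15 mm in the tray's frame, same axes as the tray
- catch_hollow (a point): middle of the left slot's double ball catch: two opposed steel balls at tray x = 41.5 mm, z = 51 mm, sprung 3.5 mm out of the slot's sides. The stem meets them with its axis 7.5 mm before this point; past it they snap out behind the stem, which keeps about 1 mm of play at home; short of that they push it back out
- catch_weighted (a point): middle of the middle slot's double ball catch, as in the left slot. All three are alike: pushing a stem past takes roughly 6 to 15 N along the slot, then the push eases until the stem meets the slot's end
- catch_solid (a point): middle of the right slot's double ball catch, as in the left slot
- runner_hollow: grey felt runner, the floor of the left lane (for the hollow candlestick): 62 mm wide, 182 mm long, from the tray's front edge to its back; its top is 15 mm above the table. Origin: centre of its underside. The open landing in front of the board is 90 mm deep (tray x from -95 to -5 mm)
- runner_weighted: felt runner of the middle lane (for the weighted candlestick), as the left one
- runner_solid: felt runner of the right lane (for the solid candlestick), as the left one
- candlestick_1: turned brass candlestick, one of three exactly alike outside. Round: height 102 mm; foot 64 mm across, 26 mm high with domed top; plain stem 20 mm across from 29 to 46 mm up, then a knop 29 mm across to 60 mm up; straight candle cup 33 mm across from 72 to 102 mm up, the place to grip. Origin: centre of the foot's underside; z up the stem. Stands upright on the table
- candlestick_2: candlestick, same outside and same axes as candlestick_1. Only weight tells them apart: hollow about 175 g, cement-weighted about 390 g, solid about 760 g (each up to 10 percent off). There is always one of each; the number in the name says nothing about which
- candlestick_3: candlestick, same outside and same axes as candlestick_1; see candlestick_2 for the weights
- carton: closed cardboard carton with a paper band, 75 x 110 x 55 mm, loose bystander; origin: centre of its underside
- glue_bottle: yellow squeeze bottle with an orange nozzle, 48 mm across, 122 mm tall, loose bystander; origin: centre of its underside
- tumbler: glass tumbler, 68 mm across, 85 mm tall, loose bystander; origin: centre of its underside

How it is judged (in metres and radians):
At the end, for the whole second after the job is handed in: By resting weight (0.9-2.5, 2.9-5.1, over 5.7 N) the hollow, weighted and solid candlestick stand released and at rest on the left, middle and right runner, upright within 0.06 rad and past the balls: foot centre within 4 mm of the home point, at most 2 mm above the felt (((horizontal distance between candlestick_1 and home_hollow below 0.004 m and z of candlestick_1 in the frame of home_hollow below 0.002 m and angle between candlestick_1's own z axis and vertical below 0.06 rad and linear speed of candlestick_1 below 0.02 m/s and contact force between candlestick_1 and runner_hollow between 0.9 and 2.5 N) or (horizontal distance between candlestick_2 and home_hollow below 0.004 m and z of candlestick_2 in the frame of home_hollow below 0.002 m and angle between candlestick_2's own z axis and vertical below 0.06 rad and linear speed of candlestick_2 below 0.02 m/s and contact force between candlestick_2 and runner_hollow between 0.9 and 2.5 N) or (horizontal distance between candlestick_3 and home_hollow below 0.004 m and z of candlestick_3 in the frame of home_hollow below 0.002 m and angle between candlestick_3's own z axis and vertical below 0.06 rad and linear speed of candlestick_3 below 0.02 m/s and contact force between candlestick_3 and runner_hollow between 0.9 and 2.5 N)) and ((horizontal distance between candlestick_1 and home_weighted below 0.004 m and z of candlestick_1 in the frame of home_weighted below 0.002 m and angle between candlestick_1's own z axis and vertical below 0.06 rad and linear speed of candlestick_1 below 0.02 m/s and contact force between candlestick_1 and runner_weighted between 2.9 and 5.1 N) or (horizontal distance between candlestick_2 and home_weighted below 0.004 m and z of candlestick_2 in the frame of home_weighted below 0.002 m and angle between candlestick_2's own z axis and vertical below 0.06 rad and linear speed of candlestick_2 below 0.02 m/s and contact force between candlestick_2 and runner_weighted between 2.9 and 5.1 N) or (horizontal distance between candlestick_3 and home_weighted below 0.004 m and z of candlestick_3 in the frame of home_weighted below 0.002 m and angle between candlestick_3's own z axis and vertical below 0.06 rad and linear speed of candlestick_3 below 0.02 m/s and contact force between candlestick_3 and runner_weighted between 2.9 and 5.1 N)) and ((horizontal distance between candlestick_1 and home_solid below 0.004 m and z of candlestick_1 in the frame of home_solid below 0.002 m and angle between candlestick_1's own z axis and vertical below 0.06 rad and linear speed of candlestick_1 below 0.02 m/s and contact force between candlestick_1 and runner_solid between 5.7 and 11 N) or (horizontal distance between candlestick_2 and home_solid below 0.004 m and z of candlestick_2 in the frame of home_solid below 0.002 m and angle between candlestick_2's own z axis and vertical below 0.06 rad and linear speed of candlestick_2 below 0.02 m/s and contact force between candlestick_2 and runner_solid between 5.7 and 11 N) or (horizontal distance between candlestick_3 and home_solid below 0.004 m and z of candlestick_3 in the frame of home_solid below 0.002 m and angle between candlestick_3's own z axis and vertical below 0.06 rad and linear speed of candlestick_3 below 0.02 m/s and contact force between candlestick_3 and runner_solid between 5.7 and 11 N))); the robot touches nothing.
It fails at once if a candlestick is rammed against the hold-down board (over 40 N) (contact force between any of candlestick_1, candlestick_2, candlestick_3 and board above 40 N).
It fails at once if a candlestick is tipped over (more than 0.6 rad from upright) (angle between any of candlestick_1, candlestick_2, candlestick_3's own z axis and vertical above 0.6 rad).
It fails at once if the carton, the glue bottle or the tumbler is moved by more than 25 mm (distance of any of carton, glue_bottle, tumbler from where it was at the start of the episode above 0.025 m).
It also fails if it takes over 72 s, if anything falls off the work surface, if the arm or the gripper's body presses on something with over 40 N, if the wrist force passes 120 N, or if a joint passes its speed limit or range.

ROBOT

A 6-joint arm with a two-finger parallel gripper is mounted at the origin on the work surface. World frame = base frame: x ahead of the robot, y to its left, z up, the work surface at z = 0. Lengths are in m, angles in degrees, forces in N, time in s.
With the tool pointing down it reaches from about 0.375 to 0.9 m from the base axis. Payload 3.1 kg.
Tool frame: the origin (TCP) lies on the centre line of the jaws, within the pads' length; the fingertips stand 25 mm ahead of it and the grasp point (between the pads) lies 6 mm ahead of it; z points along the fingers, y is the line along which they close (so a half turn about z gives the same grasp; the last joint's range is limited). The gripper opens to 87 mm and grips with 3 to 60 N. Pads are 19 mm wide; open, the fingers measure 117 mm over their backs; the gripper's body (75 mm by 190 mm) begins 51 mm behind the grasp point.
Start: joints at [-83.222, 30.224, 82.088, -0, 67.689, -10.227], TCP at [0.183, -0.598, 0.223] pointing down, gripper open.
Joint ranges: [-176.69, 176.69], [-43.24, 126.21], [12.49, 139.97], [-82, 262], [0, 151.66], [-163.58, 163.58]. Speed limits (degrees/s): [159.86, 159.86, 180, 180, 180, 180].

INTERFACE

Orientations are given as a 3x3 rotation matrix whose columns are the frame's x, y, z axes.
In Python, from rig import read_state, capture, camera_params, hand_in gives the robot as it stands.
- The arm moves only by the tool apply_moves, never from a script. Its argument "rows" is a list of rows, each an object of numbers: "x", "y", "z": the shift along the tool's x, y, z in mm; "rx", "ry", "rz": the turn, a rotation vector about the tool's x, y, z in units of 6 degrees (1.0 is 6 degrees); "claw": the closure in counts, from 0 (fully open) to 255 (shut). A call has 1 to 10 rows; each row is the pose to reach, as a shift and turn from the pose commanded when the call began, along the tool's axes at that moment; what a row does not reach only later rows make up. A row lasts 1/8 s, in which the tool goes at most 62.5 mm and 10.7 degrees, less where a joint would pass 70% of its speed; a pose out of reach is approached as far as the arm can. A call with a gripper value outside its range is refused whole. The fingers move at their own pace and stop on an object; the grip force is fixed at half the most. Time passes only in rows, so rows that repeat a pose let the fingers close. It gives the time, the measured TCP pose, the force, the opening and the grip force at its end, in the units of the state.
- read_state(): the state, without advancing time (a new reading comes with each control period).
- capture(name): name is "scene" or "top" or "wrist"; returns (picture, depth): 400x640x3 uint8, red, green, blue; 400x640 float32, m along the optical axis (not along the pixel's ray), 0 where there is no reading.
- camera_params(name): a dict with "fx", "fy", "cx", "cy" (pixels), "xyz" and "orientation" of the camera in the world. Camera axes: x right, y up, looking along -z (the intrinsics and any distortion apply to the point x, -y, -z); pixel columns grow to the right and rows downward; lengths in m; the calibration is good to about 2 mm. A picture is of the moment at which its call begins: read the wrist's pose just before it. camera_params takes no time and is no camera call; for the wrist camera it gives the pose at the moment of the call.
- hand_in(): hands the job in; it is judged then, once.
The state is a dict: "time_s": time; "joint_positions": joint angles; "qvel": joint speeds; "tau": joint torques, N m; "position": TCP position; "tcp_rot": TCP orientation; "force": force on the tool from outside, world axes, zero at the start; "moment": the same for the moment, N m; "opening": opening from 0.0 (shut) to 1.0 (fully open); "grasp_force": force on a finger pad.
Only numpy, scipy, OpenCV 4.12 (cv2) and the standard library are available. Lean on these libraries where they do the work, as an engineer would, in place of code of your own. Each camera call takes 0.05 s, during which the arm holds its last target. There are 200 camera calls.

## Working session

There is one attempt and no reset: what is moved stays moved. The work goes in short steps, Python scripts to look and compute and a tool call to move; the robot and the scene stay as the last step left them, time stands still between calls to the robot, and variables do not carry over. Pictures are saved under pics/ and viewed, at most 10 in all, crops included, and the job is handed in when it is done.

Besides the shell and the picture viewer there is one more tool, called by a JSON object that holds its "name" and its "arguments". apply_moves: Moves the arm, as the interface text tells. Its arguments: {"type":"object","properties":{"rows":{"type":"array"}},"required":["rows"]}

```bash
mkdir -p pics; ls
cat > h.py <<'E'
import numpy as np,cv2
from rig import *
def cloud(n):
    p=camera_params(n); im,d=capture(n)
    v,u=np.mgrid[:400,:640]
    c=np.stack([(u-p['cx'])/p['fx']*d,-(v-p['cy'])/p['fy']*d,-d],-1)
    w=c@np.array(p['orientation']).T+np.array(p['xyz'])
    w[d==0]=np.nan
    return im,w,p
def save(im,n): cv2.imwrite('pics/'+n,im[:,:,::-1])
E
python3 - <<'E'
from h import *
for n in('top','scene'):
    im,w,p=cloud(n); save(im,n+'.png'); np.save(n+'.npy',w); print(p)
s=read_state(); print(s['position'],s['tcp_rot'],s['force'],s['time_s'])
E
```

```text
pics
{'fx': 405.4906350416452, 'fy': 405.4906350416452, 'cx': 317.04125150369595, 'cy': 200.31490720726953, 'xyz': array([ 0.4506614 , -0.0219714 ,  1.14493415]), 'orientation': array([[ 0.00289422,  0.99432338, -0.10636092],
       [-0.99973566,  0.00530302,  0.02237162],
       [ 0.02280866,  0.10626805,  0.99407589]])}
{'fx': 418.4019707004669, 'fy': 418.4019707004669, 'cx': 314.1758686177462, 'cy': 202.05570840472495, 'xyz': array([ 1.30489522, -0.2544537 ,  0.71693982]), 'orientation': array([[ 0.26794009, -0.61675283,  0.74015137],
       [ 0.96331801,  0.1835051 , -0.195817  ],
       [-0.01505086,  0.76546837,  0.64329748]])}
[ 0.18273863 -0.59700767  0.221771  ] [[ 9.56279990e-01  2.92452619e-01 -2.15385040e-04]
 [ 2.92452483e-01 -9.56278130e-01  1.91909909e-03]
 [ 3.55277553e-04 -1.89818595e-03 -9.99998135e-01]] [ 0.39272    -0.1428355  -0.15014002] 0.1
```

View pics/top.png

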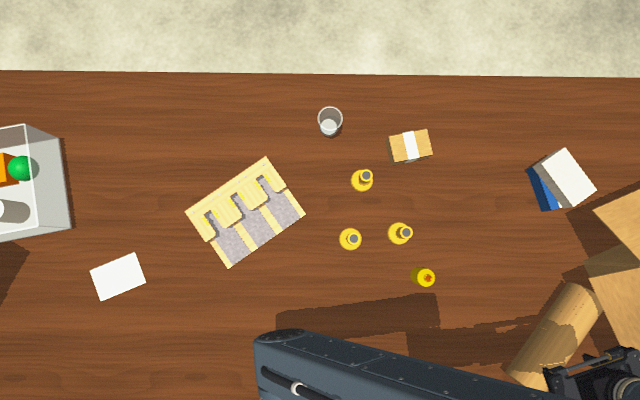

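View pics/scene.png

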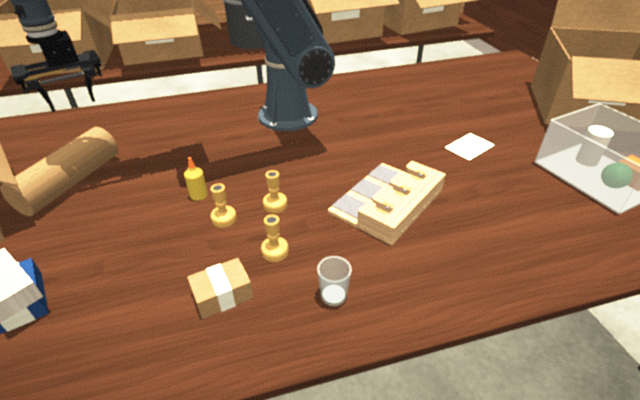

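The top view shows the tray at about (245,212), opening towards the lower right. The candlestick cups are near (367,175), (353,239) and (404,233), the glue bottle at (425,277), the tumbler at (330,122) and the carton at (410,145).

Run:
```python
from h import *
w=np.load('top.npy')
for (u,v) in((366,175),(353,239),(404,233)):
    q=w[v-25:v+25,u-25:u+25].reshape(-1,3)
    for a,b in((.09,.115),(.003,.03)):
        m=q[(q[:,2]>a)&(q[:,2]<b)]
        (cx,cy),r=cv2.minEnclosingCircle(m[:,:2].astype('f4')*1000); print(u,v,a,len(m),round(cx),round(cy),round(r,1),m[:,2].max().round(4))
q=w[150:275,180:310].reshape(-1,3)
for a,b in((.05,.065),(.01,.065)):
    m=q[(q[:,2]>a)&(q[:,2]<b)]; print(len(m),np.median(m[:,2]),cv2.minAreaRect(m[:,:2].astype('f4')*1000))
m=q[(q[:,2]>.01)&(q[:,2]<.065)];print(np.histogram(m[:,2],bins=11))
for n,(a,b,c,d) in dict(tumbler=(310,350,100,140),carton=(385,435,125,165),glue=(405,440,262,292)).items():
    q=w[c:d,a:b].reshape(-1,3); m=q[q[:,2]>.03]; print(n,m.min(0).round(3),m.max(0).round(3))
p=camera_params('wrist');s=read_state();print(p['fx'],np.array(s['tcp_rot']).T@(p['xyz']-s['position']),np.array(s['tcp_rot']).T@p['orientation'])
```

```text
366 175 0.09 130 629 -174 16.5 0.1055
366 175 0.003 395 649 -188 92.2 0.0296
353 239 0.09 132 465 -140 16.2 0.1042
353 239 0.003 357 468 -144 87.3 0.0293
404 233 0.09 135 480 -276 16.8 0.1052
404 233 0.003 375 487 -295 91.9 0.0296
3041 0.05672732912900891 ((571.2943725585938, 171.63339233398438), (101.30804443359375, 262.2488708496094), 35.454654693603516)
6661 0.017878031147213758 ((534.9523315429688, 145.7266387939453), (190.73367309570312, 262.2967834472656), 35.490638732910156)
(array([2138, 1388,   37,    8,    2,    3,    7,   24,  215, 2228,  611]), array([0.0100159 , 0.01485783, 0.01969977, 0.0245417 , 0.02938364,
       0.03422557, 0.03906751, 0.04390944, 0.04875138, 0.05359332,
       0.05843525, 0.06327719]))
tumbler [ 0.754 -0.113  0.03 ] [ 0.821 -0.048  0.089]
carton [ 0.674 -0.364  0.03 ] [ 0.768 -0.244  0.062]
glue [ 0.341 -0.356  0.03 ] [ 0.387 -0.309  0.123]
347.7823304937939 [ 0.07084633 -0.00048002 -0.16278988] [[ 2.56840616e-04  9.64904583e-01  2.62600608e-01]
 [ 9.99999948e-01 -1.96507749e-04 -2.56013782e-04]
 [-1.95425817e-04  2.62600661e-01 -9.64904583e-01]]
```

{"name": "apply_moves", "arguments": {"rows": [{"x": 525, "y": -630, "z": -78, "rz": -18.1}, {"x": 525, "y": -630, "z": -78, "rz": -18.1}, {"x": 525, "y": -630, "z": -78, "rz": -18.1}, {"x": 525, "y": -630, "z": -78, "rz": -18.1}, {"x": 525, "y": -630, "z": -78, "rz": -18.1}, {"x": 525, "y": -630, "z": -78, "rz": -18.1}, {"x": 525, "y": -630, "z": -78, "rz": -18.1}, {"x": 525, "y": -630, "z": -78, "rz": -18.1}, {"x": 525, "y": -630, "z": -78, "rz": -18.1}, {"x": 525, "y": -630, "z": -78, "rz": -18.1}]}}

```text
validation failed for argument at $.ro...
```

```bash
cat >> h.py <<'E'
def go(x,y,z,yaw):
    "rows' numbers (mm, 6-degree units) from the measured pose to tool-down at x,y,z mm with jaw line at yaw deg"
    from scipy.spatial.transform import Rotation as Ro
    s=read_state(); R=np.array(s['tcp_rot']); a=np.radians(yaw)
    T=np.array([[-np.sin(a),np.cos(a),0],[np.cos(a),np.sin(a),0],[0,0,-1]]).T
    d=R.T@(np.array([x,y,z])-np.array(s['position'])*1000); r=np.degrees(Ro.from_matrix(R.T@T).as_rotvec())/6
    print('t',s['time_s'],'pos',np.round(np.array(s['position'])*1000,1),'F',np.round(s['force'],2),'shift',d.round(1),'turn',r.round(2))
E
python3 -c "
from h import *
go(501,159,300,35.5)"
```

```text
t 0.1 pos [ 182.7 -597.   221.8] F [ 0.39 -0.14 -0.15] shift [ 525.5 -630.   -76.8] turn [-1.000e-02 -2.000e-02 -1.808e+01]
```

{"name": "apply_moves", "arguments": {"rows": [{"x": 525, "y": -630, "z": -78, "rx": 0, "ry": 0, "rz": -18.1, "claw": 0}, {"x": 525, "y": -630, "z": -78, "rx": 0, "ry": 0, "rz": -18.1, "claw": 0}, {"x": 525, "y": -630, "z": -78, "rx": 0, "ry": 0, "rz": -18.1, "claw": 0}, {"x": 525, "y": -630, "z": -78, "rx": 0, "ry": 0, "rz": -18.1, "claw": 0}, {"x": 525, "y": -630, "z": -78, "rx": 0, "ry": 0, "rz": -18.1, "claw": 0}, {"x": 525, "y": -630, "z": -78, "rx": 0, "ry": 0, "rz": -18.1, "claw": 0}, {"x": 525, "y": -630, "z": -78, "rx": 0, "ry": 0, "rz": -18.1, "claw": 0}, {"x": 525, "y": -630, "z": -78, "rx": 0, "ry": 0, "rz": -18.1, "claw": 0}, {"x": 525, "y": -630, "z": -78, "rx": 0, "ry": 0, "rz": -18.1, "claw": 0}, {"x": 525, "y": -630, "z": -78, "rx": 0, "ry": 0, "rz": -18.1, "claw": 0}]}}

```text
time_s: 1.35
position: [0.4243, -0.0221, 0.282]
tcp_rot: [[-0.57, 0.821, 0.0], [0.821, 0.57, -0.0], [-0.0, 0.0, -1.0]]
force: [1.4, -1.0, 0.2]
opening: 0.999
grasp_force: 0.0
```

{"name": "apply_moves", "arguments": {"rows": [{"x": 104, "y": 166, "z": -18, "rx": 0, "ry": 0, "rz": 0, "claw": 0}, {"x": 104, "y": 166, "z": -18, "rx": 0, "ry": 0, "rz": 0, "claw": 0}, {"x": 104, "y": 166, "z": -18, "rx": 0, "ry": 0, "rz": 0, "claw": 0}, {"x": 104, "y": 166, "z": -18, "rx": 0, "ry": 0, "rz": 0, "claw": 0}, {"x": 104, "y": 166, "z": -18, "rx": 0, "ry": 0, "rz": 0, "claw": 0}, {"x": 104, "y": 166, "z": -18, "rx": 0, "ry": 0, "rz": 0, "claw": 0}]}}

```text
time_s: 2.1
position: [0.5011, 0.1542, 0.2994]
tcp_rot: [[-0.564, 0.826, -0.002], [0.826, 0.564, -0.001], [0.0, -0.002, -1.0]]
force: [0.8, 0.4, 0.4]
opening: 1.001
grasp_force: 0.0
```

Run:
```python
from h import *
im,w,p=cloud('wrist'); save(im,'w1.png'); np.save('w1.npy',w); go(501,159,300,35.5)
q=w.reshape(-1,3); q=q[np.linalg.norm(q[:,:2]-[.535,.146],axis=1)<.2]
for a,b in((.05,.065),(.009,.065)):
    m=q[(q[:,2]>a)&(q[:,2]<b)]; print(len(m),np.median(m[:,2]),cv2.minAreaRect(m[:,:2].astype('f4')*1000))
```

```text
t 2.15 pos [501.3 154.  299.5] F [-0.3   0.13  0.19] shift [ 4.3  2.6 -0.5] turn [-0.01 -0.   -0.2 ]
13395 0.05795506248511961 ((562.4810180664062, 183.32135009765625), (100.41522216796875, 232.9545440673828), 35.46626281738281)
29239 0.017038507875866693 ((531.8164672851562, 148.83346557617188), (190.3492889404297, 253.59356689453125), 35.42977523803711)
```

View pics/w1.png

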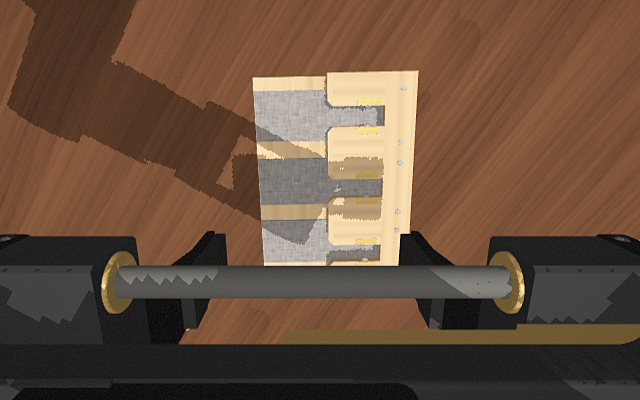

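The wrist view shows the left slot at about row 115, the middle slot at row 187 and the right slot at row 250, partly hidden by the gripper. The board front is at column 327 and the back edge at column 415. Next I'll locate the slot edges in the tray frame.

Run:
```python
from h import *
a=np.radians(35.46);R=np.array([[np.cos(a),np.sin(a)],[-np.sin(a),np.cos(a)]])
def edges(f):
    w=np.load(f).reshape(-1,3);w=w[~np.isnan(w[:,2])]
    t=(w[:,:2]-[.535,.146])@R.T*1000; z=w[:,2]*1000
    b=(z>50)&(z<65)&(abs(t[:,1])<140)&(abs(t[:,0])<110)
    for x0,x1 in((5,20),(20,35),(45,55)):
        ys=np.sort(t[b&(t[:,0]>x0)&(t[:,0]<x1),1]); g=np.diff(ys); i=np.where(g>6)[0]
        print(f,x0,'ends',ys[[0,-1]].round(1),'gaps',[(ys[k].round(1),ys[k+1].round(1)) for k in i],'mid',[((ys[k]+ys[k+1])/2).round(1) for k in i])
    for y0,y1 in((35,50),(-50,-35),(35,50)):
        xs=t[b&(t[:,1]>y0)&(t[:,1]<y1),0]; print('board x',np.percentile(xs,[.5,99.5]).round(1))
    al=(z>9)&(z<65)&(abs(t[:,1])<150)&(abs(t[:,0])<120)
    for y0 in(80,0,-40): print('tray x',np.percentile(t[al&(abs(t[:,1]-y0)<15),0],[.3,99.7]).round(1))
edges('w1.npy');edges('top.npy')
```

```text
w1.npy 5 ends [-101.2  130.4] gaps [(np.float64(-95.0), np.float64(-71.9)), (np.float64(-11.4), np.float64(11.1)), (np.float64(72.1), np.float64(95.3))] mid [np.float64(-83.5), np.float64(-0.2), np.float64(83.7)]
w1.npy 20 ends [-101.5  130.9] gaps [(np.float64(-95.0), np.float64(-72.4)), (np.float64(-11.3), np.float64(11.9)), (np.float64(72.4), np.float64(95.9))] mid [np.float64(-83.7), np.float64(0.3), np.float64(84.1)]
w1.npy 45 ends [-101.4  130.5] gaps [(np.float64(-94.8), np.float64(-72.4)), (np.float64(-11.4), np.float64(11.7)), (np.float64(72.4), np.float64(95.5))] mid [np.float64(-83.6), np.float64(0.1), np.float64(84.0)]
board x [-5.4 93.4]
board x [-6.  93.4]
board x [-5.4 93.4]
tray x [-94.8  93.2]
tray x [-94.9  93.3]
tray x [-95.2  93.5]
top.npy 5 ends [-131.3  130.8] gaps [(np.float64(-95.9), np.float64(-72.9)), (np.float64(-12.0), np.float64(11.2)), (np.float64(71.9), np.float64(95.2))] mid [np.float64(-84.4), np.float64(-0.4), np.float64(83.6)]
top.npy 20 ends [-130.9  129.8] gaps [(np.float64(-96.3), np.float64(-72.5)), (np.float64(-12.4), np.float64(10.8)), (np.float64(71.4), np.float64(95.0))] mid [np.float64(-84.4), np.float64(-0.8), np.float64(83.2)]
top.npy 45 ends [-130.9  130. ] gaps [(np.float64(-96.1), np.float64(-72.9)), (np.float64(-11.7), np.float64(11.0)), (np.float64(71.9), np.float64(94.7))] mid [np.float64(-84.5), np.float64(-0.4), np.float64(83.3)]
board x [-5.1 93.9]
board x [-5.2 93.9]
board x [-5.1 93.9]
tray x [-95.4  93.6]
tray x [-95.1  93.7]
tray x [-94.8  93.6]
```

{"name": "apply_moves", "arguments": {"rows": [{"x": -355, "y": -178, "z": 0, "rx": 0, "ry": 0, "rz": -0.2, "claw": 0}, {"x": -355, "y": -178, "z": 0, "rx": 0, "ry": 0, "rz": -0.2, "claw": 0}, {"x": -355, "y": -178, "z": 0, "rx": 0, "ry": 0, "rz": -0.2, "claw": 0}, {"x": -355, "y": -178, "z": 0, "rx": 0, "ry": 0, "rz": -0.2, "claw": 0}, {"x": -355, "y": -178, "z": 0, "rx": 0, "ry": 0, "rz": -0.2, "claw": 0}, {"x": -355, "y": -178, "z": 0, "rx": 0, "ry": 0, "rz": -0.2, "claw": 0}, {"x": -355, "y": -178, "z": 0, "rx": 0, "ry": 0, "rz": -0.2, "claw": 0}, {"x": -355, "y": -178, "z": 0, "rx": 0, "ry": 0, "rz": -0.2, "claw": 0}, {"x": -355, "y": -178, "z": 0, "rx": 0, "ry": 0, "rz": -0.2, "claw": 0}, {"x": -355, "y": -178, "z": 0, "rx": 0, "ry": 0, "rz": -0.2, "claw": 0}]}}

```text
time_s: 3.4
position: [0.5557, -0.2359, 0.3]
tcp_rot: [[-0.584, 0.812, -0.0], [0.812, 0.584, 0.001], [0.001, 0.0, -1.0]]
force: [-0.3, -0.1, 1.3]
opening: 1.002
grasp_force: 0.0
```

Run:
```python
from h import *
im,w,p=cloud('wrist'); save(im,'w2.png'); np.save('w2.npy',w)
q=w.reshape(-1,3);q=q[~np.isnan(q[:,2])]
for n,c in dict(A=(.629,-.174),B=(.465,-.140),C=(.480,-.276)).items():
    k=q[np.linalg.norm(q[:,:2]-c,axis=1)<.045]
    m=k[(k[:,2]>.096)&(k[:,2]<.11)]; print(n,len(m),cv2.minEnclosingCircle(m[:,:2].astype('f4')*1000),np.median(m[:,2]))
    m=k[(k[:,2]>.003)&(k[:,2]<.03)]; print(n,len(m),cv2.minEnclosingCircle(m[:,:2].astype('f4')*1000))
go(465,-140,170,35.46)
```

```text
A 784 ((628.0819702148438, -174.0822296142578), 16.618471145629883) 0.1020729232596223
A 1295 ((629.0288696289062, -175.109619140625), 43.54768753051758)
B 1013 ((463.8317565917969, -140.71852111816406), 16.473241806030273) 0.10194611507238582
B 1365 ((469.1544494628906, -134.68898010253906), 39.821468353271484)
C 795 ((479.9457702636719, -276.47174072265625), 16.605342864990234) 0.10188433490152282
C 1276 ((479.3484802246094, -269.075927734375), 39.56169509887695)
t 3.45 pos [ 555.9 -236.   300.1] F [-0.06 -1.18 -0.25] shift [131.  -17.6 130.2] turn [ 0.   -0.    0.05]
```

View pics/w2.png

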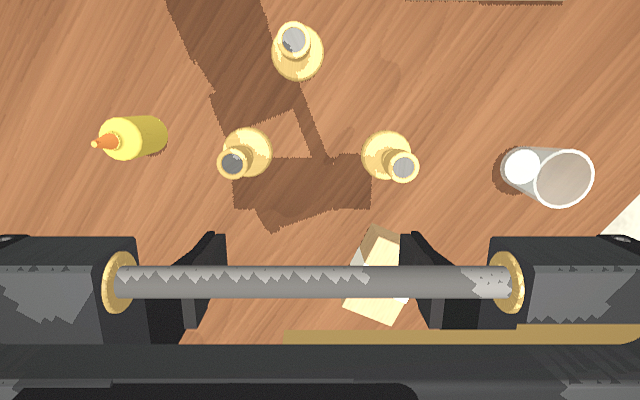

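The wrist view shows the three cups at (293,40), (232,162) and (403,166). The cup heights and radii match the spec, so I'll grasp B.

{"name": "apply_moves", "arguments": {"rows": [{"x": 131, "y": -19, "z": 130, "rx": 0, "ry": 0, "rz": 0, "claw": 0}, {"x": 131, "y": -19, "z": 130, "rx": 0, "ry": 0, "rz": 0, "claw": 0}, {"x": 131, "y": -19, "z": 130, "rx": 0, "ry": 0, "rz": 0, "claw": 0}, {"x": 131, "y": -19, "z": 130, "rx": 0, "ry": 0, "rz": 0, "claw": 0}, {"x": 131, "y": -19, "z": 165, "rx": 0, "ry": 0, "rz": 0, "claw": 0}, {"x": 131, "y": -19, "z": 195, "rx": 0, "ry": 0, "rz": 0, "claw": 0}, {"x": 131, "y": -19, "z": 206, "rx": 0, "ry": 0, "rz": 0, "claw": 0}, {"x": 131, "y": -19, "z": 206, "rx": 0, "ry": 0, "rz": 0, "claw": 0}, {"x": 131, "y": -19, "z": 206, "rx": 0, "ry": 0, "rz": 0, "claw": 255}, {"x": 131, "y": -19, "z": 206, "rx": 0, "ry": 0, "rz": 0, "claw": 255}]}}

```text
time_s: 4.7
position: [0.465, -0.1429, 0.0948]
tcp_rot: [[-0.583, 0.813, 0.002], [0.813, 0.583, -0.001], [-0.002, 0.001, -1.0]]
force: [-0.7, 0.5, 0.1]
opening: 0.853
grasp_force: 0.0
```

```bash
python3 -c "
from h import *
go(464,-140.5,93,35.46);s=read_state();print(s['opening'],s['grasp_force'])"
```

```text
t 4.7 pos [ 465.  -142.9   94.8] F [-0.66  0.47  0.06] shift [2.5 0.6 1.8] turn [0.01 0.02 0.03]
0.8525537010035484 0.0
```

{"name": "apply_moves", "arguments": {"rows": [{"x": 2, "y": 0, "z": 0, "rx": 0, "ry": 0, "rz": 0, "claw": 255}, {"x": 2, "y": 0, "z": 0, "rx": 0, "ry": 0, "rz": 0, "claw": 255}, {"x": 2, "y": 0, "z": 0, "rx": 0, "ry": 0, "rz": 0, "claw": 255}, {"x": 2, "y": 0, "z": 0, "rx": 0, "ry": 0, "rz": 0, "claw": 255}, {"x": 2, "y": 0, "z": 0, "rx": 0, "ry": 0, "rz": 0, "claw": 255}, {"x": 2, "y": 0, "z": 0, "rx": 0, "ry": 0, "rz": 0, "claw": 255}]}}

```text
time_s: 5.45
position: [0.4634, -0.1408, 0.0939]
tcp_rot: [[-0.582, 0.813, 0.001], [0.813, 0.582, -0.0], [-0.0, 0.001, -1.0]]
force: [1.6, 2.5, 0.8]
opening: 0.363
grasp_force: 30.0
```

{"name": "apply_moves", "arguments": {"rows": [{"x": 0, "y": 0, "z": -15, "rx": 0, "ry": 0, "rz": 0, "claw": 255}, {"x": 0, "y": 0, "z": -35, "rx": 0, "ry": 0, "rz": 0, "claw": 255}, {"x": 0, "y": 0, "z": -50, "rx": 0, "ry": 0, "rz": 0, "claw": 255}, {"x": 0, "y": 0, "z": -50, "rx": 0, "ry": 0, "rz": 0, "claw": 255}, {"x": 0, "y": 0, "z": -50, "rx": 0, "ry": 0, "rz": 0, "claw": 255}, {"x": 0, "y": 0, "z": -50, "rx": 0, "ry": 0, "rz": 0, "claw": 255}, {"x": 0, "y": 0, "z": -50, "rx": 0, "ry": 0, "rz": 0, "claw": 255}]}}

```text
time_s: 6.32
position: [0.4626, -0.1407, 0.1432]
tcp_rot: [[-0.583, 0.813, -0.001], [0.813, 0.583, 0.001], [0.001, -0.001, -1.0]]
force: [-0.4, 0.6, -2.8]
opening: 0.363
grasp_force: 30.0
```

```bash
python3 -c "
from h import *
f=[]
for i in range(6): capture('wrist');f.append(read_state()['force'])
print(np.array(f).round(1).tolist());go(490,114,143,35.46)"
```

```text
[[0.9, 0.6, -4.6], [-0.2, 0.6, -3.4], [0.6, -0.1, -4.4], [0.4, 0.2, -3.4], [0.8, -0.3, -4.3], [-0.2, 0.4, -4.3]]
t 6.625 pos [ 463.  -140.8  143.8] F [-0.19  0.36 -4.32] shift [191.4 170.4   0.8] turn [-0.   -0.    0.03]
```

Candlestick B weighs about 4 N, so it is the weighted one and goes in the middle slot.

{"name": "apply_moves", "arguments": {"rows": [{"x": 50, "y": 44, "z": -25, "rx": 0, "ry": 0, "rz": 0, "claw": 255}, {"x": 95, "y": 85, "z": -25, "rx": 0, "ry": 0, "rz": 0, "claw": 255}, {"x": 140, "y": 125, "z": -25, "rx": 0, "ry": 0, "rz": 0, "claw": 255}, {"x": 175, "y": 156, "z": -25, "rx": 0, "ry": 0, "rz": 0, "claw": 255}, {"x": 191, "y": 170, "z": -25, "rx": 0, "ry": 0, "rz": 0, "claw": 255}, {"x": 191, "y": 170, "z": -15, "rx": 0, "ry": 0, "rz": 0, "claw": 255}, {"x": 191, "y": 170, "z": 5, "rx": 0, "ry": 0, "rz": 0, "claw": 255}, {"x": 191, "y": 170, "z": 25, "rx": 0, "ry": 0, "rz": 0, "claw": 255}, {"x": 191, "y": 170, "z": 25, "rx": 0, "ry": 0, "rz": 0, "claw": 255}, {"x": 191, "y": 170, "z": 25, "rx": 0, "ry": 0, "rz": 0, "claw": 255}]}}

```text
time_s: 7.88
position: [0.4902, 0.1127, 0.119]
tcp_rot: [[-0.582, 0.813, 0.0], [0.813, 0.582, -0.0], [-0.0, 0.0, -1.0]]
force: [0.7, -0.2, -3.4]
opening: 0.363
grasp_force: 30.0
```

Run:
```python
from h import *
im,w,p=cloud('wrist'); save(im,'w3.png'); print('err to landing');go(490.2,114.1,109,35.46)
a=np.radians(35.46);R=np.array([[np.cos(a),np.sin(a)],[-np.sin(a),np.cos(a)]])
q=w.reshape(-1,3);q=q[~np.isnan(q[:,2])];t=(q[:,:2]-[.535,.146])@R.T*1000;z=q[:,2]*1000
b=(z>50)&(z<65)&(abs(t[:,1])<140)&(t[:,0]<110)
for x0 in(5,20,45):
    ys=np.sort(t[b&(t[:,0]>x0)&(t[:,0]<x0+12),1]); i=np.where(np.diff(ys)>6)[0];print([(ys[k].round(1),ys[k+1].round(1)) for k in i])
im,w,p=cloud('scene'); save(im,'s3.png')
q=w.reshape(-1,3);t=(q[:,:2]-[.535,.146])@R.T*1000;z=q[:,2]*1000
m=(abs(t[:,0]+55)<45)&(abs(t[:,1])<30)
for lo,hi in((20,38),(46,60),(62,70)):
    k=m&(z>lo)&(z<hi); print(lo,k.sum(),np.percentile(t[k],[2,98],axis=0).round(1).tolist() if k.sum() else '')
```

```text
err to landing
t 7.925 pos [490.6 112.8 119.3] F [ 0.24  0.23 -3.98] shift [ 1.3  0.4 10.3] turn [0.01 0.01 0.02]
[(np.float64(-10.9), np.float64(11.7)), (np.float64(72.4), np.float64(95.5))]
[(np.float64(-10.7), np.float64(11.7)), (np.float64(72.4), np.float64(95.4))]
[(np.float64(-10.7), np.float64(11.7)), (np.float64(72.5), np.float64(95.5))]
20 36 [[-82.2, -29.7], [-23.8, -0.4]]
46 179 [[-80.2, -28.7], [-28.0, 12.5]]
62 20 [[-58.0, -17.4], [-44.7, -0.9]]
```

View pics/w3.png

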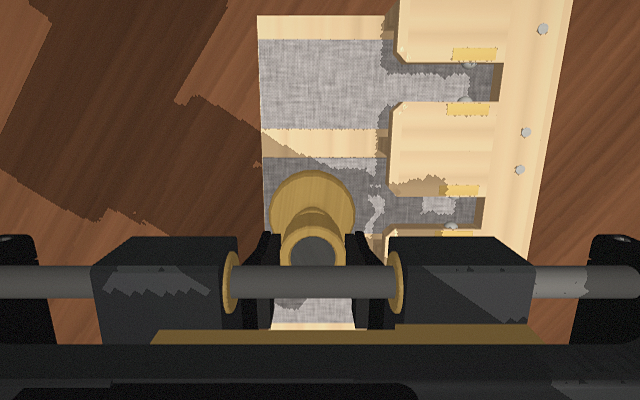

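The wrist view shows the foot at about (312,205) in the middle lane, with the slot ahead of it at row 213, slightly to the left. I'll lower it with a 1.5 mm correction.

{"name": "apply_moves", "arguments": {"rows": [{"x": 1.5, "y": 0, "z": 5, "rx": 0, "ry": 0, "rz": 0, "claw": 255}, {"x": 1.5, "y": 0, "z": 9, "rx": 0, "ry": 0, "rz": 0, "claw": 255}, {"x": 1.5, "y": 0, "z": 9, "rx": 0, "ry": 0, "rz": 0, "claw": 255}, {"x": 1.5, "y": 10, "z": 9, "rx": 0, "ry": 0, "rz": 0, "claw": 255}, {"x": 1.5, "y": 20, "z": 9, "rx": 0, "ry": 0, "rz": 0, "claw": 255}, {"x": 1.5, "y": 30, "z": 9, "rx": 0, "ry": 0, "rz": 0, "claw": 255}, {"x": 1.5, "y": 35, "z": 9, "rx": 0, "ry": 0, "rz": 0, "claw": 255}, {"x": 1.5, "y": 35, "z": 9, "rx": 0, "ry": 0, "rz": 0, "claw": 255}]}}

```text
time_s: 8.98
position: [0.5182, 0.1356, 0.1097]
tcp_rot: [[-0.583, 0.813, 0.001], [0.813, 0.583, 0.001], [-0.0, 0.001, -1.0]]
force: [-0.9, -0.3, -1.8]
opening: 0.367
grasp_force: 30.0
```

```bash
cat >> h.py <<'E'
def tray(n=0):
    s=read_state();a=np.radians(35.46);R=np.array([[np.cos(a),np.sin(a)],[-np.sin(a),np.cos(a)]])
    p=np.array(s['position']);f=np.array(s['force']);print('t',s['time_s'],'TCP in tray',((p[:2]-[.535,.146])@R.T*1000).round(1),(p[2]*1000).round(1),'F tray',(R@f[:2]).round(1),f[2].round(1),'M',np.round(s['moment'],2),'yaw',np.degrees(np.arctan2(s['tcp_rot'][1][1],s['tcp_rot'][0][1])).round(2),s['opening'],s['grasp_force'])
E
python3 -c "
from h import *
tray();capture('top');tray()"
```

```text
t 8.975 TCP in tray [-19.7   1.2] 109.7 F tray [-0.9  0.3] -1.8 M [ 0.13 -0.09  0.02] yaw 35.64 0.36700312208667524 29.996784925460815
t 9.025 TCP in tray [-19.9   1.3] 109.7 F tray [ 0.1 -0.3] -2.2 M [ 0.14 -0.16  0.02] yaw 35.62 0.3624495984597649 29.993490278720856
```

{"name": "apply_moves", "arguments": {"rows": [{"x": -0.7, "y": 8, "z": 0, "rx": 0, "ry": 0, "rz": 0, "claw": 255}, {"x": -0.7, "y": 16, "z": 0, "rx": 0, "ry": 0, "rz": 0, "claw": 255}, {"x": -0.7, "y": 24, "z": 0, "rx": 0, "ry": 0, "rz": 0, "claw": 255}, {"x": -0.7, "y": 32, "z": 0, "rx": 0, "ry": 0, "rz": 0, "claw": 255}, {"x": -0.7, "y": 40, "z": 0, "rx": 0, "ry": 0, "rz": 0, "claw": 255}, {"x": -0.7, "y": 46, "z": 0, "rx": 0, "ry": 0, "rz": 0, "claw": 255}, {"x": -0.7, "y": 50, "z": 0, "rx": 0, "ry": 0, "rz": 0, "claw": 255}, {"x": -0.7, "y": 50, "z": 0, "rx": 0, "ry": 0, "rz": 0, "claw": 255}]}}

```text
time_s: 10.02
position: [0.5591, 0.1641, 0.1097]
tcp_rot: [[-0.582, 0.813, 0.001], [0.813, 0.582, 0.001], [-0.0, 0.001, -1.0]]
force: [0.1, 1.3, -3.8]
opening: 0.368
grasp_force: 30.0
```

```bash
python3 -c "
from h import *
tray();capture('top');tray()"
```

```text
t 10.025 TCP in tray [30.1  0.7] 109.7 F tray [0.8 1. ] -3.8 M [ 0.28 -0.13 -0.02] yaw 35.62 0.36814669823014834 29.991965889930725
t 10.075 TCP in tray [30.   0.8] 109.8 F tray [0.8 0.3] -3.4 M [ 0.31 -0.12 -0.  ] yaw 35.62 0.36814698956219766 29.99104768037796
```

Free in the slot. Next I'll push gently through the balls.

{"name": "apply_moves", "arguments": {"rows": [{"x": 0, "y": 3, "z": 0, "rx": 0, "ry": 0, "rz": 0, "claw": 255}, {"x": 0, "y": 6, "z": 0, "rx": 0, "ry": 0, "rz": 0, "claw": 255}, {"x": 0, "y": 9, "z": 0, "rx": 0, "ry": 0, "rz": 0, "claw": 255}, {"x": 0, "y": 12, "z": 0, "rx": 0, "ry": 0, "rz": 0, "claw": 255}, {"x": 0, "y": 15, "z": 0, "rx": 0, "ry": 0, "rz": 0, "claw": 255}, {"x": 0, "y": 17, "z": 0, "rx": 0, "ry": 0, "rz": 0, "claw": 255}, {"x": 0, "y": 18, "z": 0, "rx": 0, "ry": 0, "rz": 0, "claw": 255}]}}

```text
time_s: 10.95
position: [0.5674, 0.171, 0.1105]
tcp_rot: [[-0.585, 0.811, -0.014], [0.811, 0.585, -0.007], [0.002, -0.015, -1.0]]
force: [-10.9, -9.0, 12.4]
opening: 0.364
grasp_force: 30.7
```

```bash
python3 -c "
from h import *
tray();capture('top');tray()"
```

```text
t 10.95 TCP in tray [40.9  1.5] 110.5 F tray [-14.1  -1. ] 12.4 M [-2.1   2.55 -0.02] yaw 35.78 0.36418099599376025 30.720461010932922
t 11.0 TCP in tray [40.9  1.5] 110.5 F tray [-12.8  -1. ] 12.4 M [-1.93  2.47 -0.04] yaw 35.78 0.369025840233206 30.71632593870163
```

{"name": "apply_moves", "arguments": {"rows": [{"x": 0, "y": 1, "z": 0, "rx": 0, "ry": 0, "rz": 0, "claw": 255}, {"x": 0, "y": 2, "z": 0, "rx": 0, "ry": 0, "rz": 0, "claw": 255}, {"x": 0, "y": 3, "z": 0, "rx": 0, "ry": 0, "rz": 0, "claw": 255}, {"x": 0, "y": 3, "z": 0, "rx": 0, "ry": 0, "rz": 0, "claw": 255}]}}

```text
time_s: 11.5
position: [0.5701, 0.1727, 0.1113]
tcp_rot: [[-0.585, 0.811, -0.013], [0.811, 0.584, -0.007], [0.002, -0.014, -1.0]]
force: [-10.7, -8.9, 15.7]
opening: 0.363
grasp_force: 31.3
```

```bash
python3 -c "
from h import *
tray()"
```

```text
t 11.5 TCP in tray [44.1  1.3] 111.3 F tray [-13.8  -1. ] 15.7 M [-2.03  2.65 -0.01] yaw 35.77 0.3632337921040454 31.316271722316742
```

{"name": "apply_moves", "arguments": {"rows": [{"x": 0, "y": 0.5, "z": -0.5, "rx": -0.1, "ry": 0, "rz": 0, "claw": 255}, {"x": 0, "y": 1, "z": -0.5, "rx": -0.2, "ry": 0, "rz": 0, "claw": 255}, {"x": 0, "y": 1.5, "z": -0.5, "rx": -0.3, "ry": 0, "rz": 0, "claw": 255}, {"x": 0, "y": 1.5, "z": -0.5, "rx": -0.3, "ry": 0, "rz": 0, "claw": 255}]}}

```text
time_s: 12.0
position: [0.5716, 0.1736, 0.1122]
tcp_rot: [[-0.585, 0.811, 0.014], [0.811, 0.584, 0.012], [0.002, 0.019, -1.0]]
force: [-11.1, -9.6, 17.9]
opening: 0.361
grasp_force: 32.2
```

```bash
python3 -c "
from h import *
tray()"
```

```text
t 12.0 TCP in tray [45.9  1.3] 112.2 F tray [-14.6  -1.4] 17.9 M [-2.07  2.74 -0.02] yaw 35.77 0.3613106683893534 32.18308210372925
```

Run:
```python
from h import *
im,w,p=cloud('scene'); c=im[150:260,310:460]; cv2.imwrite('pics/s4.png',cv2.resize(c[:,:,::-1],None,fx=5,fy=5,interpolation=cv2.INTER_CUBIC)); tray()
```

```text
t 12.05 TCP in tray [45.9  1.3] 112.2 F tray [-14.   -0.6] 18.6 M [-2.1  2.7 -0. ] yaw 35.78 0.3616386677225521 32.19776272773743
```

View pics/s4.png

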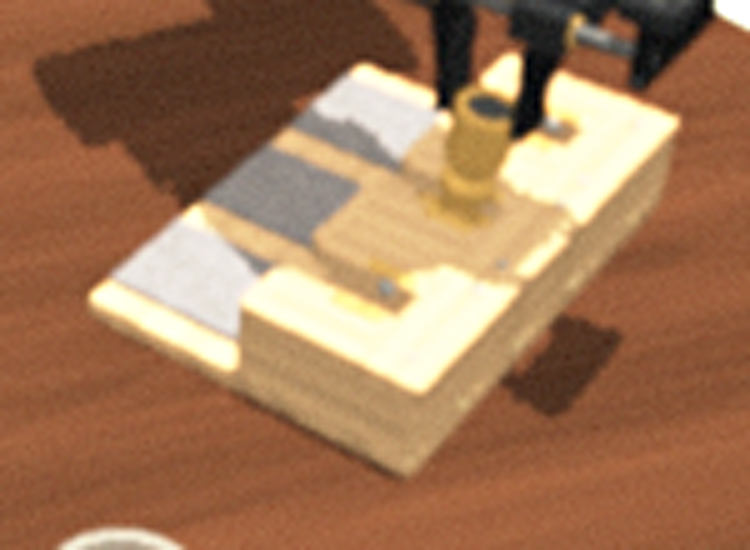

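The scene crop shows the candlestick at (480,130) leaning forward in the grip, because I am pushing it too high above the balls. I'll back off, let it stand upright, and re-grip low with the tips just over the board so the fingers also bear on the knop.

{"name": "apply_moves", "arguments": {"rows": [{"x": 0, "y": -5, "z": 0, "rx": 0.15, "ry": 0, "rz": 0, "claw": 255}, {"x": 0, "y": -10, "z": 0, "rx": 0.3, "ry": 0, "rz": 0, "claw": 255}, {"x": 0, "y": -16, "z": 0, "rx": 0.3, "ry": 0, "rz": 0, "claw": 255}, {"x": 0, "y": -16, "z": 0, "rx": 0.3, "ry": 0, "rz": 0, "claw": 255}, {"x": 0, "y": -16, "z": 0, "rx": 0.3, "ry": 0, "rz": 0, "claw": 120}, {"x": 0, "y": -16, "z": 0, "rx": 0.3, "ry": 0, "rz": 0, "claw": 120}, {"x": 0, "y": -16, "z": 0, "rx": 0.3, "ry": 0, "rz": 0, "claw": 120}]}}

```text
time_s: 12.92
position: [0.5634, 0.1672, 0.1093]
tcp_rot: [[-0.583, 0.813, -0.001], [0.813, 0.583, -0.0], [0.0, -0.001, -1.0]]
force: [0.0, 0.6, 0.2]
opening: 0.516
grasp_force: 0.0
```

```bash
python3 -c "
from h import *
tray()
im,w,p=cloud('top');a=np.radians(35.46);R=np.array([[np.cos(a),np.sin(a)],[-np.sin(a),np.cos(a)]])
im,w,p=cloud('wrist')
q=w.reshape(-1,3);q=q[~np.isnan(q[:,2])];t=(q[:,:2]-[.535,.146])@R.T*1000;z=q[:,2]*1000
for lo,hi in((20,38),(63,74),(90,113),(113,121)):
    k=(z>lo)&(z<hi)&(abs(t[:,1])<22)&(abs(t[:,0]-36)<32); print(lo,k.sum(),np.percentile(t[k],[1,50,99],axis=0).round(1).tolist() if k.sum() else '')
"
```

```text
t 12.925 TCP in tray [35.5  0.8] 109.3 F tray [0.4 0.4] 0.2 M [-0.01 -0.15 -0.02] yaw 35.64 0.515939402739845 0.0
20 294 [[4.1, -15.4], [53.9, -6.8], [60.1, 5.1]]
63 235 [[19.1, 5.3], [32.1, 11.9], [44.3, 14.3]]
90 899 [[6.1, -0.3], [32.4, 14.1], [64.3, 16.7]]
113 2584 [[6.0, -3.0], [31.6, 6.6], [64.3, 16.4]]
```

{"name": "apply_moves", "arguments": {"rows": [{"x": -0.5, "y": -3, "z": 8, "rx": 0, "ry": 0, "rz": 0, "claw": 120}, {"x": -0.5, "y": -3, "z": 16, "rx": 0, "ry": 0, "rz": 0, "claw": 120}, {"x": -0.5, "y": -3, "z": 22, "rx": 0, "ry": 0, "rz": 0, "claw": 120}, {"x": -0.5, "y": -3, "z": 22, "rx": 0, "ry": 0, "rz": 0, "claw": 120}, {"x": -0.5, "y": -3, "z": 22, "rx": 0, "ry": 0, "rz": 0, "claw": 255}, {"x": -0.5, "y": -3, "z": 22, "rx": 0, "ry": 0, "rz": 0, "claw": 255}, {"x": -0.5, "y": -3, "z": 22, "rx": 0, "ry": 0, "rz": 0, "claw": 255}, {"x": -0.5, "y": -3, "z": 22, "rx": 0, "ry": 0, "rz": 0, "claw": 255}]}}

```text
time_s: 14.02
position: [0.5615, 0.1651, 0.0881]
tcp_rot: [[-0.583, 0.813, -0.0], [0.813, 0.583, -0.0], [-0.0, -0.0, -1.0]]
force: [-1.6, -0.9, 1.2]
opening: 0.369
grasp_force: 30.0
```

```bash
python3 -c "
from h import *
tray()"
```

```text
t 14.025 TCP in tray [32.7  0.2] 88.1 F tray [-1.8  0.2] 1.2 M [-0.07 -0.01  0.06] yaw 35.64 0.36890848594106207 29.98582504224032
```

{"name": "apply_moves", "arguments": {"rows": [{"x": 0, "y": 4, "z": 0, "rx": 0, "ry": 0, "rz": 0, "claw": 255}, {"x": 0, "y": 8, "z": 0, "rx": 0, "ry": 0, "rz": 0, "claw": 255}, {"x": 0, "y": 11, "z": 0, "rx": 0, "ry": 0, "rz": 0, "claw": 255}, {"x": 0, "y": 14, "z": 0, "rx": 0, "ry": 0, "rz": 0, "claw": 255}, {"x": 0, "y": 16, "z": 0, "rx": 0, "ry": 0, "rz": 0, "claw": 255}, {"x": 0, "y": 18, "z": 0, "rx": 0, "ry": 0, "rz": 0, "claw": 255}, {"x": 0, "y": 18, "z": 0, "rx": 0, "ry": 0, "rz": 0, "claw": 255}]}}

```text
time_s: 14.9
position: [0.5671, 0.1708, 0.0891]
tcp_rot: [[-0.586, 0.81, -0.021], [0.811, 0.586, -0.01], [0.004, -0.023, -1.0]]
force: [-14.1, -12.7, 21.7]
opening: 0.377
grasp_force: 30.2
```

```bash
python3 -c "
from h import *
tray()"
```

```text
t 14.9 TCP in tray [40.6  1.6] 89.1 F tray [-18.8  -2.2] 21.7 M [-2.9   3.24  0.04] yaw 35.86 0.3769087606910148 30.156885031610727
```

{"name": "apply_moves", "arguments": {"rows": [{"x": -0.5, "y": 0, "z": -1, "rx": -0.2, "ry": 0, "rz": 0, "claw": 255}, {"x": -1, "y": 0, "z": -2, "rx": -0.4, "ry": 0, "rz": 0, "claw": 255}, {"x": -1, "y": 0, "z": -2.5, "rx": -0.6, "ry": 0, "rz": 0, "claw": 255}, {"x": -1, "y": 0, "z": -2.5, "rx": -0.6, "ry": 0, "rz": 0, "claw": 255}]}}

```text
time_s: 15.4
position: [0.5749, 0.1746, 0.0892]
tcp_rot: [[-0.583, 0.811, 0.047], [0.813, 0.582, 0.036], [0.002, 0.059, -0.998]]
force: [-4.4, -2.0, -7.0]
opening: 0.378
grasp_force: 30.0
```

```bash
python3 -c "
from h import *
tray()"
```

```text
t 15.4 TCP in tray [49.1  0.1] 89.2 F tray [-4.7  0.9] -7.0 M [-0.51  0.67  0.04] yaw 35.64 0.37831766650794224 29.99092960730195
```

Past the balls. I'll release it and go up.

{"name": "apply_moves", "arguments": {"rows": [{"x": 0, "y": 0, "z": 0, "rx": 0.2, "ry": 0, "rz": 0, "claw": 0}, {"x": 0, "y": 0, "z": 0, "rx": 0.4, "ry": 0, "rz": 0, "claw": 0}, {"x": 0, "y": 0, "z": 0, "rx": 0.6, "ry": 0, "rz": 0, "claw": 0}, {"x": 0, "y": 0, "z": -2, "rx": 0.6, "ry": 0, "rz": 0, "claw": 0}, {"x": 0, "y": 0, "z": -30, "rx": 0.6, "ry": 0, "rz": 0, "claw": 0}, {"x": 0, "y": 0, "z": -70, "rx": 0.6, "ry": 0, "rz": 0, "claw": 0}, {"x": 0, "y": 0, "z": -110, "rx": 0.6, "ry": 0, "rz": 0, "claw": 0}, {"x": -80, "y": 0, "z": -110, "rx": 0.6, "ry": 0, "rz": 0, "claw": 0}, {"x": -100, "y": 0, "z": -110, "rx": 0.6, "ry": 0, "rz": 0, "claw": 0}, {"x": -100, "y": 0, "z": -110, "rx": 0.6, "ry": 0, "rz": 0, "claw": 0}]}}

```text
time_s: 16.65
position: [0.6316, 0.0871, 0.2006]
tcp_rot: [[-0.58, 0.815, 0.003], [0.815, 0.58, -0.0], [-0.002, 0.002, -1.0]]
force: [-0.4, 0.3, -0.4]
opening: 1.003
grasp_force: 0.0
```

```bash
cat >> h.py <<'E'
def sticks(cam='wrist'):
    im,w,p=cloud(cam);a=np.radians(35.46);R=np.array([[np.cos(a),np.sin(a)],[-np.sin(a),np.cos(a)]])
    q=w.reshape(-1,3);q=q[~np.isnan(q[:,2])];t=(q[:,:2]-[.535,.146])@R.T*1000;z=q[:,2]*1000
    for y in(84,0,-84):
        k=(z>108)&(z<124)&(abs(t[:,1]-y)<25)&(abs(t[:,0]-50)<30)
        if k.sum()>40: print(cam,y,'cup top',k.sum(),np.round(cv2.minEnclosingCircle(t[k].astype('f4'))[0],1),np.median(z[k]).round(1))
    return im
E
python3 -c "
from h import *
tray();sticks();sticks('top');go(480,-276.5,200,35.46)"
```

```text
t 16.65 TCP in tray [  44.6 -104. ] 200.6 F tray [-0.2  0.5] -0.4 M [ 0.03 -0.1  -0.01] yaw 35.43 1.0027395003737967 0.0
wrist 0 cup top 2085 [48.6 -0.4] 116.9
t 16.75 pos [629.1  89.7 200. ] F [-0.15 -0.39 -0.63] shift [-2.111e+02 -3.343e+02 -1.000e-01] turn [-0.   -0.01  0.02]
```

The candlestick is home and upright, within tolerance. Next is C.

{"name": "apply_moves", "arguments": {"rows": [{"x": -211, "y": -334, "z": 0, "rx": 0, "ry": 0, "rz": 0, "claw": 0}, {"x": -211, "y": -334, "z": 0, "rx": 0, "ry": 0, "rz": 0, "claw": 0}, {"x": -211, "y": -334, "z": 0, "rx": 0, "ry": 0, "rz": 0, "claw": 0}, {"x": -211, "y": -334, "z": 0, "rx": 0, "ry": 0, "rz": 0, "claw": 0}, {"x": -211, "y": -334, "z": 0, "rx": 0, "ry": 0, "rz": 0, "claw": 0}, {"x": -211, "y": -334, "z": 0, "rx": 0, "ry": 0, "rz": 0, "claw": 0}, {"x": -211, "y": -334, "z": 0, "rx": 0, "ry": 0, "rz": 0, "claw": 0}, {"x": -211, "y": -334, "z": 20, "rx": 0, "ry": 0, "rz": 0, "claw": 0}, {"x": -211, "y": -334, "z": 45, "rx": 0, "ry": 0, "rz": 0, "claw": 0}, {"x": -211, "y": -334, "z": 45, "rx": 0, "ry": 0, "rz": 0, "claw": 0}]}}

```text
time_s: 18.0
position: [0.48, -0.2736, 0.1536]
tcp_rot: [[-0.584, 0.812, -0.004], [0.812, 0.584, 0.004], [0.006, -0.001, -1.0]]
force: [-0.5, -0.1, 0.8]
opening: 1.001
grasp_force: 0.0
```

```bash
python3 -c "
from h import *
go(480,-276.5,74,35.46)"
```

```text
t 18.0 pos [ 480.  -273.6  153.6] F [-0.51 -0.13  0.77] shift [-2.8 -1.6 79.6] turn [-0.01 -0.05  0.04]
```

{"name": "apply_moves", "arguments": {"rows": [{"x": -0.5, "y": 0, "z": 30, "rx": 0, "ry": 0, "rz": 0, "claw": 0}, {"x": -0.5, "y": 0, "z": 60, "rx": 0, "ry": 0, "rz": 0, "claw": 0}, {"x": -0.5, "y": 0, "z": 80, "rx": 0, "ry": 0, "rz": 0, "claw": 0}, {"x": -0.5, "y": 0, "z": 80, "rx": 0, "ry": 0, "rz": 0, "claw": 120}]}}

```text
time_s: 18.5
position: [0.4812, -0.2754, 0.0747]
tcp_rot: [[-0.584, 0.812, -0.002], [0.812, 0.584, 0.002], [0.002, -0.0, -1.0]]
force: [0.2, 0.8, 0.2]
opening: 0.949
grasp_force: 0.0
```

```bash
python3 -c "
from h import *
go(480,-276.5,74,35.46)"
```

```text
t 18.5 pos [ 481.2 -275.4   74.7] F [0.16 0.77 0.18] shift [-0.2 -1.6  0.7] turn [-0.   -0.02  0.04]
```

{"name": "apply_moves", "arguments": {"rows": [{"x": 0, "y": -1, "z": 0, "rx": 0, "ry": 0, "rz": 0, "claw": 255}, {"x": 0, "y": -1, "z": 0, "rx": 0, "ry": 0, "rz": 0, "claw": 255}, {"x": 0, "y": -1, "z": 0, "rx": 0, "ry": 0, "rz": 0, "claw": 255}, {"x": 0, "y": -1, "z": 0, "rx": 0, "ry": 0, "rz": 0, "claw": 255}, {"x": 0, "y": -1, "z": 0, "rx": 0, "ry": 0, "rz": 0, "claw": 255}, {"x": 0, "y": -1, "z": 0, "rx": 0, "ry": 0, "rz": 0, "claw": 255}, {"x": 0, "y": -1, "z": -15, "rx": 0, "ry": 0, "rz": 0, "claw": 255}, {"x": 0, "y": -1, "z": -40, "rx": 0, "ry": 0, "rz": 0, "claw": 255}, {"x": 0, "y": -1, "z": -70, "rx": 0, "ry": 0, "rz": 0, "claw": 255}, {"x": 0, "y": -1, "z": -70, "rx": 0, "ry": 0, "rz": 0, "claw": 255}]}}

```text
time_s: 19.75
position: [0.4814, -0.2784, 0.1469]
tcp_rot: [[-0.583, 0.813, 0.003], [0.813, 0.583, -0.003], [-0.005, 0.001, -1.0]]
force: [0.7, -0.8, -7.3]
opening: 0.37
grasp_force: 30.0
```

```bash
python3 -c "
from h import *
f=[]
for i in range(8): capture('wrist');f.append(read_state()['force'])
print(np.array(f).round(1).tolist());s=read_state();print(s['opening'],s['grasp_force'])
for y in (84,-84):
    a=np.radians(35.46);R=np.array([[np.cos(a),-np.sin(a)],[np.sin(a),np.cos(a)]])
    x=R@[-55,y+.3]+[535,146];print(y,x);go(*x,90,35.46)"
```

```text
[[-0.3, 0.8, -7.6], [0.1, 0.3, -6.6], [0.4, -0.0, -7.8], [0.1, -0.2, -6.9], [0.8, -0.7, -8.1], [0.5, 0.4, -7.6], [0.5, -0.9, -7.6], [-0.3, 0.1, -7.7]]
0.37098355434139707 29.996573142707348
84 [441.29602551 182.7567023 ]
t 20.15 pos [ 480.  -277.   144.1] F [-0.27  0.06 -7.69] shift [396.1 236.5  54.8] turn [-0.   -0.02  0.03]
-84 [538.75861384  45.91722015]
t 20.15 pos [ 480.  -277.   144.1] F [-0.27  0.06 -7.69] shift [228.1 235.9  54.4] turn [-0.   -0.02  0.03]
```

It weighs 7.6 N, so it is the solid one and goes in the right slot.

{"name": "apply_moves", "arguments": {"rows": [{"x": 40, "y": 42, "z": -5, "rx": 0, "ry": 0, "rz": 0, "claw": 255}, {"x": 80, "y": 84, "z": -5, "rx": 0, "ry": 0, "rz": 0, "claw": 255}, {"x": 120, "y": 125, "z": -5, "rx": 0, "ry": 0, "rz": 0, "claw": 255}, {"x": 160, "y": 167, "z": -5, "rx": 0, "ry": 0, "rz": 0, "claw": 255}, {"x": 200, "y": 208, "z": -5, "rx": 0, "ry": 0, "rz": 0, "claw": 255}, {"x": 220, "y": 228, "z": -5, "rx": 0, "ry": 0, "rz": 0, "claw": 255}, {"x": 228, "y": 236, "z": -5, "rx": 0, "ry": 0, "rz": 0, "claw": 255}, {"x": 228, "y": 236, "z": 10, "rx": 0, "ry": 0, "rz": 0, "claw": 255}, {"x": 228, "y": 236, "z": 30, "rx": 0, "ry": 0, "rz": 0, "claw": 255}, {"x": 228, "y": 236, "z": 44, "rx": 0, "ry": 0, "rz": 0, "claw": 255}]}}

```text
time_s: 21.4
position: [0.5386, 0.0438, 0.0994]
tcp_rot: [[-0.581, 0.814, -0.002], [0.814, 0.581, -0.0], [0.001, -0.002, -1.0]]
force: [-0.1, -0.3, -7.4]
opening: 0.369
grasp_force: 30.0
```

```bash
cat >> h.py <<'E'
def held():
    tray();im,w,p=cloud('wrist');a=np.radians(35.46);R=np.array([[np.cos(a),np.sin(a)],[-np.sin(a),np.cos(a)]])
    q=w.reshape(-1,3);q=q[~np.isnan(q[:,2])];t=(q[:,:2]-[.535,.146])@R.T*1000;z=q[:,2]*1000
    b=(z>50)&(z<65)&(abs(t[:,1])<140)&(t[:,0]<110)
    ys=np.sort(t[b&(t[:,0]>10)&(t[:,0]<40),1]); i=np.where(np.diff(ys)>6)[0];print('slots',[(ys[k].round(1),ys[k+1].round(1)) for k in i])
    return im
E
python3 -c "
from h import *
held()
go(538.8,45.9,90,35.46)"
```

```text
t 21.4 TCP in tray [-56.4 -85.4] 99.4 F tray [-0.3 -0.2] -7.4 M [ 0.04 -0.15 -0.02] yaw 35.53 0.36918222040575965 29.992358526214957
slots [(np.float64(-91.5), np.float64(-75.1))]
t 21.45 pos [537.8  43.9  97.9] F [-0.46 -0.4  -9.27] shift [1.  2.  7.9] turn [-0.04 -0.03  0.01]
```

{"name": "apply_moves", "arguments": {"rows": [{"x": 1.2, "y": 0, "z": 4, "rx": 0, "ry": 0, "rz": 0, "claw": 255}, {"x": 1.2, "y": 0, "z": 8, "rx": 0, "ry": 0, "rz": 0, "claw": 255}, {"x": 1.2, "y": 8, "z": 8, "rx": 0, "ry": 0, "rz": 0, "claw": 255}, {"x": 1.2, "y": 18, "z": 8, "rx": 0, "ry": 0, "rz": 0, "claw": 255}, {"x": 1.2, "y": 28, "z": 8, "rx": 0, "ry": 0, "rz": 0, "claw": 255}, {"x": 1.2, "y": 36, "z": 8, "rx": 0, "ry": 0, "rz": 0, "claw": 255}, {"x": 1.2, "y": 36, "z": 8, "rx": 0, "ry": 0, "rz": 0, "claw": 255}]}}

```text
time_s: 22.32
position: [0.569, 0.0678, 0.0932]
tcp_rot: [[-0.583, 0.812, 0.001], [0.812, 0.583, -0.0], [-0.001, 0.001, -1.0]]
force: [-0.6, -0.8, -6.7]
opening: 0.37
grasp_force: 30.0
```

```bash
python3 -c "
from h import *
tray();held()"
```

```text
t 22.325 TCP in tray [-17.7 -83.4] 93.2 F tray [-0.9 -0.3] -6.7 M [ 0.1  -0.15 -0.04] yaw 35.69 0.36984323948959896 29.989985218271613
t 22.325 TCP in tray [-17.7 -83.4] 93.2 F tray [-0.9 -0.3] -6.7 M [ 0.1  -0.15 -0.04] yaw 35.69 0.36984323948959896 29.989985218271613
slots [(np.float64(-94.6), np.float64(-75.2))]
```

{"name": "apply_moves", "arguments": {"rows": [{"x": -0.3, "y": 0, "z": 2, "rx": 0, "ry": 0, "rz": 0, "claw": 255}, {"x": -0.3, "y": 0, "z": 3.5, "rx": 0, "ry": 0, "rz": 0, "claw": 255}, {"x": -0.3, "y": 0, "z": 3.5, "rx": 0, "ry": 0, "rz": 0, "claw": 255}, {"x": -0.3, "y": 10, "z": 3.5, "rx": 0, "ry": 0, "rz": 0, "claw": 255}, {"x": -0.3, "y": 20, "z": 3.5, "rx": 0, "ry": 0, "rz": 0, "claw": 255}, {"x": -0.3, "y": 30, "z": 3.5, "rx": 0, "ry": 0, "rz": 0, "claw": 255}, {"x": -0.3, "y": 40, "z": 3.5, "rx": 0, "ry": 0, "rz": 0, "claw": 255}, {"x": -0.3, "y": 48, "z": 3.5, "rx": 0, "ry": 0, "rz": 0, "claw": 255}, {"x": -0.3, "y": 48, "z": 3.5, "rx": 0, "ry": 0, "rz": 0, "claw": 255}]}}

```text
time_s: 23.5
position: [0.6059, 0.093, 0.0917]
tcp_rot: [[-0.584, 0.812, -0.003], [0.812, 0.584, -0.003], [-0.001, -0.004, -1.0]]
force: [-5.2, -4.3, 9.3]
opening: 0.378
grasp_force: 29.2
```

```bash
python3 -c "
from h import *
tray();capture('top');tray()"
```

```text
t 23.5 TCP in tray [ 27.  -84.3] 91.7 F tray [-6.7 -0.5] 9.3 M [-0.95  0.9   0.08] yaw 35.7 0.37823300121071834 29.247900992631912
t 23.55 TCP in tray [ 27.  -84.3] 91.7 F tray [-5.9 -0.9] 9.4 M [-0.95  0.85 -0.03] yaw 35.7 0.38159271876161965 29.243454337120056
```

{"name": "apply_moves", "arguments": {"rows": [{"x": 0, "y": 0, "z": -2.5, "rx": 0, "ry": 0, "rz": 0, "claw": 255}, {"x": 0, "y": 3, "z": -2.5, "rx": -0.1, "ry": 0, "rz": 0, "claw": 255}, {"x": 0, "y": 6, "z": -2.5, "rx": -0.2, "ry": 0, "rz": 0, "claw": 255}, {"x": 0, "y": 9, "z": -2.5, "rx": -0.3, "ry": 0, "rz": 0, "claw": 255}, {"x": 0, "y": 12, "z": -2.5, "rx": -0.4, "ry": 0, "rz": 0, "claw": 255}, {"x": 0, "y": 15, "z": -3, "rx": -0.5, "ry": 0, "rz": 0, "claw": 255}, {"x": 0, "y": 17, "z": -3.5, "rx": -0.6, "ry": 0, "rz": 0, "claw": 255}, {"x": 0, "y": 17, "z": -3.5, "rx": -0.6, "ry": 0, "rz": 0, "claw": 255}]}}

```text
time_s: 24.55
position: [0.6214, 0.1054, 0.0927]
tcp_rot: [[-0.582, 0.812, 0.052], [0.813, 0.581, 0.038], [0.0, 0.064, -0.998]]
force: [1.7, 1.9, -6.9]
opening: 0.378
grasp_force: 29.0
```

```bash
python3 -c "
from h import *
tray()"
```

```text
t 24.55 TCP in tray [ 46.8 -83.2] 92.7 F tray [2.5 0.6] -6.9 M [ 0.58 -0.28  0.01] yaw 35.58 0.3782998697584545 29.035291895270348
```

{"name": "apply_moves", "arguments": {"rows": [{"x": 0, "y": 1.5, "z": 0, "rx": 0, "ry": 0, "rz": 0, "claw": 255}, {"x": 0, "y": 3, "z": 1.5, "rx": 0, "ry": 0, "rz": 0, "claw": 255}, {"x": 0, "y": 3, "z": 1.5, "rx": 0, "ry": 0, "rz": 0, "claw": 255}]}}

```text
time_s: 24.92
position: [0.6236, 0.1069, 0.0917]
tcp_rot: [[-0.583, 0.811, 0.051], [0.813, 0.582, 0.036], [-0.0, 0.063, -0.998]]
force: [-0.0, -0.5, -6.9]
opening: 0.378
grasp_force: 29.4
```

```bash
python3 -c "
from h import *
tray()"
```

```text
t 24.925 TCP in tray [ 49.5 -83.3] 91.7 F tray [-0.3 -0.4] -6.9 M [-0.    0.07 -0.02] yaw 35.66 0.3784630276550752 29.399157129228115
```

{"name": "apply_moves", "arguments": {"rows": [{"x": 0, "y": 1.5, "z": 0, "rx": 0, "ry": 0, "rz": 0, "claw": 255}, {"x": 0, "y": 1.5, "z": 1.5, "rx": 0, "ry": 0, "rz": 0, "claw": 255}, {"x": 0, "y": 0, "z": 1.5, "rx": 0.2, "ry": 0, "rz": 0, "claw": 0}, {"x": 0, "y": 0, "z": 1.5, "rx": 0.4, "ry": 0, "rz": 0, "claw": 0}, {"x": 0, "y": -1, "z": 1, "rx": 0.6, "ry": 0, "rz": 0, "claw": 0}, {"x": 0, "y": -2, "z": -2, "rx": 0.6, "ry": 0, "rz": 0, "claw": 0}, {"x": 0, "y": -2, "z": -30, "rx": 0.6, "ry": 0, "rz": 0, "claw": 0}, {"x": 0, "y": -2, "z": -70, "rx": 0.6, "ry": 0, "rz": 0, "claw": 0}, {"x": -50, "y": -20, "z": -110, "rx": 0.6, "ry": 0, "rz": 0, "claw": 0}, {"x": -100, "y": -20, "z": -110, "rx": 0.6, "ry": 0, "rz": 0, "claw": 0}]}}

```text
time_s: 26.18
position: [0.6616, 0.0093, 0.2047]
tcp_rot: [[-0.584, 0.812, 0.007], [0.812, 0.584, -0.001], [-0.005, 0.005, -1.0]]
force: [0.7, 0.0, -0.3]
opening: 0.995
grasp_force: 0.0
```

```bash
python3 -c "
from h import *
tray();save(sticks(),'w5.png');go(628,-174,200,35.46)"
```

```text
t 26.175 TCP in tray [  23.8 -184.8] 204.7 F tray [ 0.6 -0.4] -0.3 M [ 0.04 -0.19 -0.02] yaw 35.73 0.9954894835241762 0.0
wrist -84 cup top 2015 [ 48.7 -85.2] 116.9
t 26.225 pos [666.5   1.8 203.8] F [ 4.59 -3.34  0.14] shift [-120.8 -133.4    4.4] turn [ 0.06  0.12 -0.  ]
```

{"name": "apply_moves", "arguments": {"rows": [{"x": -118, "y": -133, "z": 4, "rx": 0, "ry": 0, "rz": 0, "claw": 0}, {"x": -118, "y": -133, "z": 4, "rx": 0, "ry": 0, "rz": 0, "claw": 0}, {"x": -118, "y": -133, "z": 4, "rx": 0, "ry": 0, "rz": 0, "claw": 0}, {"x": -118, "y": -133, "z": 4, "rx": 0, "ry": 0, "rz": 0, "claw": 0}, {"x": -118, "y": -133, "z": 30, "rx": 0, "ry": 0, "rz": 0, "claw": 0}, {"x": -118, "y": -133, "z": 50, "rx": 0, "ry": 0, "rz": 0, "claw": 0}, {"x": -118, "y": -133, "z": 50, "rx": 0, "ry": 0, "rz": 0, "claw": 0}]}}

```text
time_s: 27.1
position: [0.6194, -0.1618, 0.1486]
tcp_rot: [[-0.583, 0.812, -0.004], [0.812, 0.583, 0.002], [0.004, -0.002, -1.0]]
force: [-0.0, -0.1, -0.5]
opening: 1.001
grasp_force: 0.0
```

```bash
python3 -c "
from h import *
capture('top');go(628,-174,74,35.46)"
```

```text
t 27.15 pos [ 620.4 -162.3  149.9] F [ 0.24 -0.19  0.3 ] shift [-14.1  -0.6  75.9] turn [-0.   -0.02  0.04]
```

{"name": "apply_moves", "arguments": {"rows": [{"x": -13.5, "y": -0.6, "z": 10, "rx": 0, "ry": 0, "rz": 0, "claw": 0}, {"x": -13.5, "y": -0.6, "z": 20, "rx": 0, "ry": 0, "rz": 0, "claw": 0}, {"x": -13.5, "y": -0.6, "z": 50, "rx": 0, "ry": 0, "rz": 0, "claw": 0}, {"x": -13.5, "y": -0.6, "z": 76, "rx": 0, "ry": 0, "rz": 0, "claw": 0}, {"x": -13.5, "y": -0.6, "z": 76, "rx": 0, "ry": 0, "rz": 0, "claw": 120}]}}

```text
time_s: 27.78
position: [0.6262, -0.1742, 0.0719]
tcp_rot: [[-0.582, 0.813, -0.005], [0.813, 0.582, 0.002], [0.005, -0.003, -1.0]]
force: [0.5, 0.2, 0.2]
opening: 0.951
grasp_force: 0.0
```

```bash
python3 -c "
from h import *
go(628,-174,74,35.46)"
```

```text
t 27.775 pos [ 626.2 -174.2   71.9] F [0.45 0.19 0.15] shift [-0.9  1.6 -2.1] turn [-0.02 -0.05  0.03]
```

{"name": "apply_moves", "arguments": {"rows": [{"x": -0.5, "y": 1, "z": -1.5, "rx": 0, "ry": 0, "rz": 0, "claw": 255}, {"x": -0.5, "y": 1, "z": -1.5, "rx": 0, "ry": 0, "rz": 0, "claw": 255}, {"x": -0.5, "y": 1, "z": -1.5, "rx": 0, "ry": 0, "rz": 0, "claw": 255}, {"x": -0.5, "y": 1, "z": -1.5, "rx": 0, "ry": 0, "rz": 0, "claw": 255}, {"x": -0.5, "y": 1, "z": -1.5, "rx": 0, "ry": 0, "rz": 0, "claw": 255}, {"x": -0.5, "y": 1, "z": -1.5, "rx": 0, "ry": 0, "rz": 0, "claw": 255}]}}

```text
time_s: 28.52
position: [0.6292, -0.1747, 0.076]
tcp_rot: [[-0.583, 0.813, 0.0], [0.813, 0.583, -0.0], [-0.0, 0.0, -1.0]]
force: [0.5, 0.7, 0.6]
opening: 0.371
grasp_force: 30.0
```

{"name": "apply_moves", "arguments": {"rows": [{"x": 0, "y": 0, "z": -15, "rx": 0, "ry": 0, "rz": 0, "claw": 255}, {"x": 0, "y": 0, "z": -40, "rx": 0, "ry": 0, "rz": 0, "claw": 255}, {"x": 0, "y": 0, "z": -70, "rx": 0, "ry": 0, "rz": 0, "claw": 255}, {"x": 0, "y": 0, "z": -80, "rx": 0, "ry": 0, "rz": 0, "claw": 255}, {"x": 0, "y": 0, "z": -80, "rx": 0, "ry": 0, "rz": 0, "claw": 255}]}}

```text
time_s: 29.15
position: [0.6293, -0.1748, 0.1566]
tcp_rot: [[-0.583, 0.813, 0.001], [0.813, 0.583, -0.001], [-0.001, 0.001, -1.0]]
force: [0.6, -0.8, -1.3]
opening: 0.372
grasp_force: 30.0
```

```bash
python3 -c "
from h import *
f=[]
for i in range(6): capture('wrist');f.append(read_state()['force'])
print(np.array(f).round(1).tolist());s=read_state();print(s['opening'],s['grasp_force'])
go(441.3,182.8,150,35.46)"
```

```text
[[0.3, -0.6, -1.9], [-0.4, 0.4, -1.1], [0.4, -0.0, -2.2], [-0.8, -0.2, -2.4], [0.6, -0.0, -2.2], [-0.2, 0.2, -2.1]]
0.3736112421722401 29.998506428673863
t 29.45 pos [ 628.4 -174.5  154.6] F [-0.15  0.22 -2.09] shift [399.4  56.    5.3] turn [-0.01 -0.02  0.03]
```

It weighs 2 N, so it is the hollow one and goes in the left slot.

{"name": "apply_moves", "arguments": {"rows": [{"x": 50, "y": 7, "z": 0, "rx": 0, "ry": 0, "rz": 0, "claw": 255}, {"x": 105, "y": 15, "z": 0, "rx": 0, "ry": 0, "rz": 0, "claw": 255}, {"x": 160, "y": 22, "z": 0, "rx": 0, "ry": 0, "rz": 0, "claw": 255}, {"x": 215, "y": 30, "z": 0, "rx": 0, "ry": 0, "rz": 0, "claw": 255}, {"x": 270, "y": 38, "z": 0, "rx": 0, "ry": 0, "rz": 0, "claw": 255}, {"x": 325, "y": 46, "z": 0, "rx": 0, "ry": 0, "rz": 0, "claw": 255}, {"x": 370, "y": 52, "z": 0, "rx": 0, "ry": 0, "rz": 0, "claw": 255}, {"x": 399, "y": 56, "z": 0, "rx": 0, "ry": 0, "rz": 0, "claw": 255}, {"x": 399, "y": 56, "z": 20, "rx": 0, "ry": 0, "rz": 0, "claw": 255}, {"x": 399, "y": 56, "z": 40, "rx": 0, "ry": 0, "rz": 0, "claw": 255}]}}

```text
time_s: 30.7
position: [0.4423, 0.1829, 0.1155]
tcp_rot: [[-0.584, 0.812, 0.001], [0.812, 0.584, 0.0], [-0.001, 0.001, -1.0]]
force: [-0.6, 0.4, -2.3]
opening: 0.367
grasp_force: 30.0
```

```bash
python3 -c "
from h import *
capture('top');capture('top');save(held(),'w6.png')
go(441.3,182.8,91,35.46)"
```

```text
t 30.8 TCP in tray [-55.9  84.2] 114.2 F tray [-0.6 -0.3] -1.2 M [-0.01 -0.12 -0.01] yaw 35.66 0.37399088199696023 29.9989014538005
slots [(np.float64(76.2), np.float64(92.6))]
t 30.85 pos [441.4 182.1 115. ] F [-0.33 -0.73 -1.75] shift [ 0.6  0.4 24. ] turn [-0.02 -0.01  0.03]
```

{"name": "apply_moves", "arguments": {"rows": [{"x": -0.6, "y": 0, "z": 10, "rx": 0, "ry": 0, "rz": 0, "claw": 255}, {"x": -0.6, "y": 0, "z": 18, "rx": 0, "ry": 0, "rz": 0, "claw": 255}, {"x": -0.6, "y": 0, "z": 23.5, "rx": 0, "ry": 0, "rz": 0, "claw": 255}, {"x": -0.6, "y": 0, "z": 23.5, "rx": 0, "ry": 0, "rz": 0, "claw": 255}, {"x": -0.6, "y": 8, "z": 23.5, "rx": 0, "ry": 0, "rz": 0, "claw": 255}, {"x": -0.6, "y": 18, "z": 23.5, "rx": 0, "ry": 0, "rz": 0, "claw": 255}, {"x": -0.6, "y": 28, "z": 23.5, "rx": 0, "ry": 0, "rz": 0, "claw": 255}, {"x": -0.6, "y": 36, "z": 23.5, "rx": 0, "ry": 0, "rz": 0, "claw": 255}, {"x": -0.6, "y": 36, "z": 23.5, "rx": 0, "ry": 0, "rz": 0, "claw": 255}]}}

```text
time_s: 31.98
position: [0.4726, 0.2031, 0.0924]
tcp_rot: [[-0.583, 0.812, 0.001], [0.812, 0.583, 0.0], [-0.0, 0.001, -1.0]]
force: [0.1, -0.5, -1.3]
opening: 0.367
grasp_force: 30.0
```

```bash
python3 -c "
from h import *
capture('top');tray()"
```

```text
t 32.025 TCP in tray [-18.5  83. ] 92.3 F tray [-1.   0.8] -2.2 M [ 0.05 -0.14  0.02] yaw 35.66 0.37292933017954083 29.999215775169432
```

{"name": "apply_moves", "arguments": {"rows": [{"x": 0.3, "y": 0, "z": 1, "rx": 0, "ry": 0, "rz": 0, "claw": 255}, {"x": 0.3, "y": 9, "z": 1, "rx": 0, "ry": 0, "rz": 0, "claw": 255}, {"x": 0.3, "y": 18, "z": 1, "rx": 0, "ry": 0, "rz": 0, "claw": 255}, {"x": 0.3, "y": 27, "z": 1, "rx": 0, "ry": 0, "rz": 0, "claw": 255}, {"x": 0.3, "y": 36, "z": 1, "rx": 0, "ry": 0, "rz": 0, "claw": 255}, {"x": 0.3, "y": 45, "z": 1, "rx": 0, "ry": 0, "rz": 0, "claw": 255}, {"x": 0.3, "y": 48, "z": 1, "rx": 0, "ry": 0, "rz": 0, "claw": 255}, {"x": 0.3, "y": 48, "z": 1, "rx": 0, "ry": 0, "rz": 0, "claw": 255}]}}

```text
time_s: 33.02
position: [0.5106, 0.231, 0.0912]
tcp_rot: [[-0.583, 0.813, -0.0], [0.813, 0.583, -0.0], [0.0, -0.0, -1.0]]
force: [-0.8, -1.1, -1.5]
opening: 0.369
grasp_force: 30.0
```

```bash
python3 -c "
from h import *
tray();capture('top');tray()"
```

```text
t 33.025 TCP in tray [29.4 83.4] 91.2 F tray [-1.3 -0.5] -1.5 M [-0.02 -0.13  0.03] yaw 35.65 0.36876880969398845 29.998954134061933
t 33.075 TCP in tray [29.  83.4] 91.2 F tray [ 0.2 -0.5] -1.7 M [ 0.03 -0.21 -0.05] yaw 35.64 0.372600782594826 29.99890114646405
```

{"name": "apply_moves", "arguments": {"rows": [{"x": 0, "y": 3, "z": 0, "rx": -0.1, "ry": 0, "rz": 0, "claw": 255}, {"x": 0, "y": 6, "z": 0, "rx": -0.2, "ry": 0, "rz": 0, "claw": 255}, {"x": 0, "y": 9, "z": 0, "rx": -0.3, "ry": 0, "rz": 0, "claw": 255}, {"x": 0, "y": 12, "z": 0, "rx": -0.4, "ry": 0, "rz": 0, "claw": 255}, {"x": 0, "y": 15, "z": -0.5, "rx": -0.5, "ry": 0, "rz": 0, "claw": 255}, {"x": 0, "y": 17, "z": -1, "rx": -0.6, "ry": 0, "rz": 0, "claw": 255}, {"x": 0, "y": 19, "z": -1, "rx": -0.6, "ry": 0, "rz": 0, "claw": 255}, {"x": 0, "y": 19, "z": -1, "rx": -0.6, "ry": 0, "rz": 0, "claw": 255}]}}

```text
time_s: 34.08
position: [0.5254, 0.2416, 0.0923]
tcp_rot: [[-0.582, 0.811, 0.05], [0.813, 0.581, 0.036], [0.0, 0.062, -0.998]]
force: [-2.6, -1.9, 0.8]
opening: 0.375
grasp_force: 30.0
```

```bash
python3 -c "
from h import *
tray()"
```

```text
t 34.075 TCP in tray [47.6 83.4] 92.3 F tray [-3.2 -0. ] 0.8 M [-0.37  0.33  0.04] yaw 35.62 0.3751166351091938 29.986817354802042
```

Past the balls. A small final push, then release and look.

{"name": "apply_moves", "arguments": {"rows": [{"x": 0, "y": 1.5, "z": 0, "rx": 0, "ry": 0, "rz": 0, "claw": 255}, {"x": 0, "y": 3, "z": 0, "rx": 0, "ry": 0, "rz": 0, "claw": 255}, {"x": 0, "y": 2, "z": 0, "rx": 0.2, "ry": 0, "rz": 0, "claw": 0}, {"x": 0, "y": 1, "z": 0, "rx": 0.4, "ry": 0, "rz": 0, "claw": 0}, {"x": 0, "y": 0, "z": 0, "rx": 0.6, "ry": 0, "rz": 0, "claw": 0}, {"x": 0, "y": -1, "z": -2, "rx": 0.6, "ry": 0, "rz": 0, "claw": 0}, {"x": 0, "y": -2, "z": -30, "rx": 0.6, "ry": 0, "rz": 0, "claw": 0}, {"x": 0, "y": -4, "z": -70, "rx": 0.6, "ry": 0, "rz": 0, "claw": 0}, {"x": -45, "y": -6, "z": -110, "rx": 0.6, "ry": 0, "rz": 0, "claw": 0}, {"x": -100, "y": -6, "z": -130, "rx": 0.6, "ry": 0, "rz": 0, "claw": 0}]}}

```text
time_s: 35.33
position: [0.5737, 0.1526, 0.2245]
tcp_rot: [[-0.585, 0.811, 0.004], [0.811, 0.585, 0.001], [-0.002, 0.004, -1.0]]
force: [0.5, -0.0, 0.0]
opening: 0.997
grasp_force: 0.0
```

{"name": "apply_moves", "arguments": {"rows": [{"x": -50, "y": -20, "z": -60, "rx": 0, "ry": 0, "rz": 0, "claw": 0}, {"x": -100, "y": -20, "z": -100, "rx": 0, "ry": 0, "rz": 0, "claw": 0}, {"x": -100, "y": -20, "z": -100, "rx": 0, "ry": 0, "rz": 0, "claw": 0}, {"x": -100, "y": -20, "z": -100, "rx": 0, "ry": 0, "rz": 0, "claw": 0}, {"x": -100, "y": -20, "z": -100, "rx": 0, "ry": 0, "rz": 0, "claw": 0}]}}

```text
time_s: 35.95
position: [0.6129, 0.0609, 0.3196]
tcp_rot: [[-0.584, 0.812, -0.005], [0.812, 0.584, 0.001], [0.004, -0.003, -1.0]]
force: [0.4, -0.1, -1.3]
opening: 1.0
grasp_force: 0.0
```

```bash
python3 -c "
from h import *
tray();save(sticks(),'w7.png');save(sticks('top'),'t7.png')"
```

```text
t 35.95 TCP in tray [  14.1 -114.5] 319.6 F tray [ 0.3 -0.3] -1.3 M [ 0.05 -0.16 -0.04] yaw 35.71 0.9998248587493767 0.0
wrist 0 cup top 941 [48.6 -0.6] 117.0
wrist -84 cup top 791 [ 48.9 -85.3] 117.0
top 0 cup top 131 [49.4 -0.9] 115.6
```

View pics/w7.png

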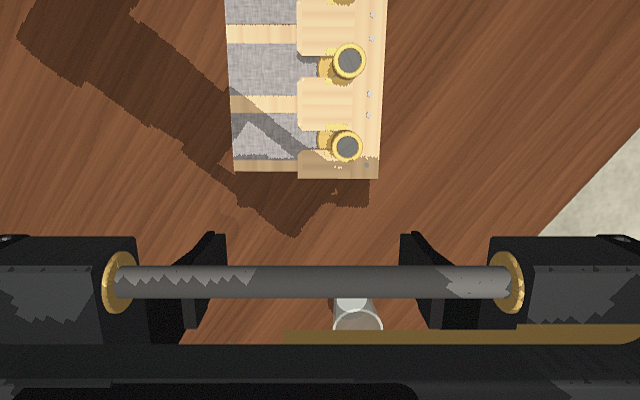

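The wrist view shows the middle stick at (349,60) and the right one at (346,146), both at the ends of their slots. The left one is cut off at the top edge, so I'll shift left to check it.

{"name": "apply_moves", "arguments": {"rows": [{"x": 50, "y": 0, "z": -20, "rx": 0, "ry": 0, "rz": 0, "claw": 0}, {"x": 80, "y": 0, "z": -20, "rx": 0, "ry": 0, "rz": 0, "claw": 0}, {"x": 80, "y": 0, "z": -20, "rx": 0, "ry": 0, "rz": 0, "claw": 0}, {"x": 80, "y": 0, "z": -20, "rx": 0, "ry": 0, "rz": 0, "claw": 0}, {"x": 80, "y": 0, "z": -20, "rx": 0, "ry": 0, "rz": 0, "claw": 0}]}}

```text
time_s: 36.67
position: [0.5686, 0.1239, 0.3411]
tcp_rot: [[-0.582, 0.813, -0.001], [0.813, 0.582, -0.0], [0.0, -0.001, -1.0]]
force: [-0.8, 0.5, -0.3]
opening: 0.999
grasp_force: 0.0
```

```bash
python3 -c "
from h import *
tray();save(sticks(),'w8.png')
im,w,p=cloud('top')
for n,(a,b,c,d) in dict(tumbler=(310,350,100,140),carton=(385,435,125,165),glue=(405,440,262,292)).items():
    q=w[c:d,a:b].reshape(-1,3); m=q[q[:,2]>.03]; print(n,m.min(0).round(3),m.max(0).round(3))"
```

```text
t 36.675 TCP in tray [ 14.5 -37.5] 341.1 F tray [-0.3  0.9] -0.3 M [ 0.04 -0.11  0.03] yaw 35.6 0.9986263720937102 0.0
wrist 84 cup top 867 [48.9 83.9] 117.0
wrist 0 cup top 713 [48.6 -0.5] 117.0
wrist -84 cup top 645 [ 48.8 -85.4] 117.0
tumbler [ 0.753 -0.113  0.03 ] [ 0.82  -0.048  0.09 ]
carton [ 0.675 -0.365  0.031] [ 0.768 -0.244  0.064]
glue [ 0.341 -0.356  0.031] [ 0.387 -0.308  0.123]
```

View pics/w8.png

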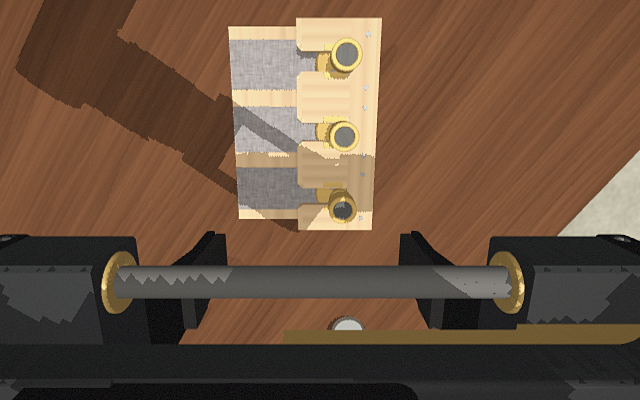

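The wrist view shows all three cups at the slot ends, at (346,55), (343,136) and (342,207). They measure 48.6–48.9 mm in tray x with tops at 117 mm, so they stand upright and home. The carton, glue bottle and tumbler have not moved.

```bash
python3 -c "
from rig import *
print(hand_in())"
```

```text
the job is handed in; nothing more can be done
None
```

I handed the job in at about 37 s of the 72 s allowed: by camera and wrist-force readings, the hollow (2 N), weighted (4 N) and solid (7.6 N) candlesticks stand upright and home in the left, middle and right slots, with the carton, glue bottle and tumbler unmoved; the hand-in gave no verdict.

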